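# Feed one slide carrier from the magazine into the slide scanner

### The arm

A 6-joint arm with a two-finger parallel gripper is mounted at the origin on the work surface. World frame = base frame: x ahead of the robot, y to its left, z up, the work surface at z = 0. Lengths are in mm, angles in rad, forces in N, time in s.
With the tool pointing down it reaches from about 275 to 1000 mm from the base axis. Payload 8.4 kg.
Tool frame: the origin (TCP) lies midway between the tips of the shut fingers; the grasp point (between the pads) lies 19 mm behind it; z points along the fingers, x is the direction in which the jaws open and shut, and the axes are right-handed (so a half turn about z gives the same grasp; the last joint's range is limited). The gripper opens to 85 mm and grips with 20 to 120 N. Pads are 22 mm wide; open, the fingers measure 114 mm over their backs; the gripper's body (76 mm by 85 mm) begins 54 mm behind the grasp point. The pads swing forward as they close: fully open they stand 13 mm farther back than shut.
Start: joints at [1.266, 0.353, 1.633, -0, 1.155, -0.002], TCP at [186.37, 596.569, 231.281] pointing down, gripper open.
Joint ranges: [-2.63, 2.63], [-0.92, 2.1], [0.06, 2.66], [-1.3, 4.44], [0, 2.69], [-3.02, 3.02]. Speed limits (rad/s): [2.22, 2.22, 2.79, 3.14, 3.14, 3.14].

### API

Orientations are given as [roll, pitch, yaw] about the fixed x, y, z axes, in that order (R = Rz(yaw) Ry(pitch) Rx(roll)).
In Python, from rig import sense, grab_frame, camera_model, job gives the robot as it stands.
- The arm moves only by the tool arm_command, never from a script. Its argument "plan" is a list of rows, each an object with "translation": the shift along the tool's x, y, z in cm, a list of three; "twist": the turn about the tool's z in rad; "gripper": the opening, from 0 (shut) to 1 (fully open). A call has exactly 5 rows; each row is the pose to reach, as a shift and turn from the pose measured when the call began, along the tool's axes at that moment; what a row does not reach only later rows make up. A row lasts 1/12 s, in which the tool goes at most 41.7 mm and 7.16 degrees, less where a joint would pass 70% of its speed; a pose out of reach is approached as far as the arm can. A call with a gripper value outside its range is refused whole. The fingers move at their own pace and stop on an object; "squeeze" is the grip in N (left out, the last holds). Time passes only in rows, so rows that repeat a pose let the fingers close, or fill a call up. It gives the time, the measured TCP pose, the force and the opening at its end, in the units of the state.
- sense(): the state, without advancing time (a new reading comes with each control period).
- grab_frame(name): name is "scene" or "top" or "wrist"; returns the picture (480x640x3 uint8, blue, green, red); there is no depth.
- camera_model(name): a dict with "fx", "fy", "cx", "cy" (pixels), "dist_coeffs" ([k1, k2, p1, p2, k3] as OpenCV has them; the pictures are not rectified), "pose" (4x4, takes a point from camera to world coordinates). Camera axes: x right, y down, z forward; pixel columns grow to the right and rows downward; lengths in mm; the calibration is good to about 2 mm. A picture is of the moment at which its call begins: read the wrist's pose just before it. camera_model takes no time and is no camera call; for the wrist camera it gives the pose at the moment of the call.
- job.sign_off(): hands the job in, once; it reports no verdict.
The state is a dict: "clock": time; "qpos": joint angles; "qvel": joint speeds; "joint_efforts": joint torques, N m; "eef_pos": TCP position; "tcp_rot": TCP orientation; "contact_force": force on the tool from outside, world axes, zero at the start; "wrist_torque": the same for the moment, N m; "opening": opening from 0.0 (shut) to 1.0 (fully open).
Only numpy, scipy, OpenCV 4.12 (cv2) and the standard library are available. Lean on these libraries where they do the work, as an engineer would, in place of code of your own. Each camera call takes 0.05 s, during which the arm holds its last target.

### The job

Load the next slide carrier into the scanner: push the feeder's pusher forward so that the bottom carrier slides out of the stack clear of the magazine, then draw the pusher fully back so that the other carriers drop onto the magazine's floor. Then slide that carrier across into the scanner's tray, square between the side guides and up against the stop, and push the tray fully in. Keep the carrier flat, since its slides are not clamped, and leave the carriers in the magazine and the things round about undisturbed.

Things in the scene. Friction and masses are not known exactly. Their poses are not given: they have to be found in the camera images.
- feeder: fixed bench feeder; origin on the table under the magazine's centre, z up, carriers leave along its -y. Floor 16 mm high, 116 mm wide; y -39 to -165 mm is the plain exit shelf, no side rails; rear end (pusher rails) at y +245. Magazine: four corner posts of angle, 110 (x) x 78 (y) mm outside, tops 88 mm above the table, exit slot on the -y side 18 mm high.
- pusher (a joint): the feeder's pusher, a flat steel tongue 60 mm wide, 10.5 mm thick, on the floor; 0 = fully back (start), grows towards the feeder's -y, end of stroke 0.128 m. Front face at feeder y +42 mm when back, -86 mm at full stroke (carrier then 47 mm clear of the magazine). Friction about 1 N plus the stack's; stays where left. While it is forward the stack rests on it.
- pusher_handle (a point): top centre of the pusher's upright black round handle, 18 mm across, from 33 to 93 mm above the table; moves with the pusher; at feeder y +222 mm when the pusher is fully back. It can be pushed, or gripped from above. The guide rails 33 to 40 mm to either side of it are 31 mm high above the table.
- carrier_1: one of four identical grey slide carriers: flat frame 100 (its x) x 68 (its y, along the travel) x 14 mm thick, about 120 g, two glass slides lying in it; origin at the centre of its underside, z up, axes start parallel to the feeder's. At the bottom of the stack at the start: the one to load.
- carrier_2: one of four identical grey slide carriers: flat frame 100 (its x) x 68 (its y, along the travel) x 14 mm thick, about 120 g, two glass slides lying in it; origin at the centre of its underside, z up, axes start parallel to the feeder's. Second from the bottom.
- carrier_3: one of four identical grey slide carriers: flat frame 100 (its x) x 68 (its y, along the travel) x 14 mm thick, about 120 g, two glass slides lying in it; origin at the centre of its underside, z up, axes start parallel to the feeder's. Third from the bottom.
- carrier_4: one of four identical grey slide carriers: flat frame 100 (its x) x 68 (its y, along the travel) x 14 mm thick, about 120 g, two glass slides lying in it; origin at the centre of its underside, z up, axes start parallel to the feeder's. On top of the stack.
- scanner: fixed white slide scanner, axes parallel to the feeder's; origin on the table under the nest's centre of the drawn-out tray. Towards -y a 100 mm high hood begins at 64 mm, the 190 mm high body at 105 mm; opening under the hood 116 mm wide, 45 mm high. The tray's mouth is 4 to 20 mm beyond the exit shelf's end and up to 5 mm out of line with it in x.
- tray (a joint): the scanner's tray; 0 = drawn fully out (start), 0.095 m = fully in at its end stop; moves along the scanner's -y. Friction about 5 N; stays where left.
- tray_nest (a point): point on the tray's floor, 14.5 mm above the table, where a seated carrier's origin lies; moves with the tray, axes as the scanner's. Open mouth (carriers slide in) 48 mm to +y; 8 mm high stop with its face 34.5 mm to -y. White slippery side guides 8 mm high, 106 mm apart, flared to about 124 mm at the mouth.
- tray_tab (a point): top centre of the tray's upright black thumb tab, 20 mm wide (x), 8 mm thick (y), top 88 mm above the table, free down to 15 mm; 76 mm to -x and 38 mm to +y of tray_nest, moves with the tray. Push its +y face towards -y. With the tray fully in that face is 11 mm before the hood's front.
- oil_bottle: bystander: amber bottle, 36 mm across, 78 mm high; origin under its centre. Leave it alone.
- slide_box: bystander: closed grey and white slide box 83 x 97 x 35 mm; origin under its centre. Leave it alone.
- mouse: bystander: black computer mouse 110 x 60 x 35 mm; origin under its centre. Leave it alone.

How it is judged (in metres and radians):
On the way, in this order (a step that is already met when the one before it is completed fails the run):
1. the bottom carrier has been pushed out of the stack, clear of the magazine, and lies flat on the exit shelf (value of joint pusher above 0.078 m and y of carrier_1 in the frame of feeder below -0.076 m and z of carrier_1 in the frame of feeder between 0.011 and 0.02 m), for 0.1 s.
2. the pusher is drawn fully back and the other three carriers have dropped down onto the magazine's floor (value of joint pusher below 0.006 m and x of carrier_2 in the frame of feeder between -0.006 and 0.006 m and y of carrier_2 in the frame of feeder between -0.006 and 0.006 m and z of carrier_2 in the frame of feeder between 0.012 and 0.02 m and linear speed of each of carrier_2, carrier_3, carrier_4 below 0.02 m/s and x of carrier_3 in the frame of feeder between -0.006 and 0.006 m and y of carrier_3 in the frame of feeder between -0.006 and 0.006 m and z of carrier_3 in the frame of feeder between 0.026 and 0.034 m and x of carrier_4 in the frame of feeder between -0.006 and 0.006 m and y of carrier_4 in the frame of feeder between -0.006 and 0.006 m and z of carrier_4 in the frame of feeder between 0.04 and 0.048 m), for 0.2 s.
3. the carrier lies in the drawn-out tray, square between the guides and against the stop (x of carrier_1 in the frame of tray_nest between -0.005 and 0.005 m and y of carrier_1 in the frame of tray_nest between -0.004 and 0.006 m and z of carrier_1 in the frame of tray_nest between -0.003 and 0.003 m and angle between the x axis of carrier_1 and the x axis of tray_nest, either way round below 0.08 rad and value of joint tray below 0.085 m), for 0.1 s.
At the end, for the whole second after the job is handed in: Tray in (joint above 0.090); first carrier flat in its nest (5 mm sideways, 6 mm of the stop, 0.08 rad); pusher back (under 6 mm); the other three carriers stacked on the magazine's floor (6 mm sideways, 4 mm in height); all at rest (all of step 2 and value of joint tray above 0.09 m and x of carrier_1 in the frame of tray_nest between -0.005 and 0.005 m and y of carrier_1 in the frame of tray_nest between -0.004 and 0.006 m and z of carrier_1 in the frame of tray_nest between -0.003 and 0.003 m and angle between the x axis of carrier_1 and the x axis of tray_nest, either way round below 0.08 rad and linear speed of carrier_1 below 0.02 m/s); the robot touches nothing.
It fails at once if the loaded carrier is tipped by more than 0.25 rad (angle between carrier_1's own z axis and vertical above 0.25 rad).
It fails at once if a carrier of the remaining stack leaves its place in the magazine (15 mm sideways or lifted 9 mm or more above where it began) (x of any of carrier_2, carrier_3, carrier_4 in the frame of feeder above 0.015 m or x of any of carrier_2, carrier_3, carrier_4 in the frame of feeder below -0.015 m or y of any of carrier_2, carrier_3, carrier_4 in the frame of feeder above 0.015 m or y of any of carrier_2, carrier_3, carrier_4 in the frame of feeder below -0.015 m or z of carrier_2 in the frame of feeder above 0.039 m or z of carrier_3 in the frame of feeder above 0.053 m or z of carrier_4 in the frame of feeder above 0.067 m).
It fails at once if the bottle is shifted by more than 20 mm (distance of oil_bottle from where it was at the start of the episode above 0.02 m).
It fails at once if the slide box is shifted by more than 20 mm (distance of slide_box from where it was at the start of the episode above 0.02 m).
It fails at once if the mouse is shifted by more than 20 mm (distance of mouse from where it was at the start of the episode above 0.02 m).
It also fails if it takes over 59 s, if anything falls off the work surface, if the arm or the gripper's body presses on something with over 40 N, if the wrist force passes 120 N, or if a joint passes its speed limit or range.

## Working session

There is one attempt and no reset: what is moved stays moved. The work goes in short steps, Python scripts to look and compute and a tool call to move; the robot and the scene stay as the last step left them, time stands still between calls to the robot, and variables do not carry over. Pictures are saved under pics/ and viewed, and the job is handed in when it is done.

Besides the shell and the picture viewer there is one more tool, called after "Emit:" by a JSON object that holds its "api" and its "payload". arm_command: Moves the arm, as the interface text tells. Its arguments: {"type":"object","properties":{"plan":{"type":"array","items":{"type":"object","properties":{"translation":{"type":"array","items":{"type":"number"}},"twist":{"type":"number"},"gripper":{"type":"number"}}}},"squeeze":{"type":"number"}},"required":["plan"]}

```bash
mkdir -p pics; ls; python3 - <<'E'
from rig import sense, grab_frame, camera_model, job
import cv2, numpy as np
print(sense())
for n in("scene","top","wrist"):
    m=camera_model(n); print(n,{k:(np.round(v,3).tolist()) for k,v in m.items()})
    cv2.imwrite(f"pics/{n}0.png",grab_frame(n))
E
```

```text
pics
{'clock': 0.0, 'qpos': array([ 1.26560341e+00,  3.53666991e-01,  1.63410446e+00,  2.44005937e-05,
        1.15524030e+00, -2.40995715e-03]), 'qvel': array([ 0.00088732, -0.00166829,  0.00053338,  0.0008183 ,  0.00068327,
        0.00010442]), 'joint_efforts': array([-2.86192881e-04, -6.05232525e+01, -3.42061615e+01,  3.63801637e-04,
        9.15698474e-03, -3.57851980e-05]), 'eef_pos': array([186.21744424, 596.11780388, 230.56262552]), 'tcp_rot': array([-3.14156692e+00,  1.41904254e-03,  1.26800351e+00]), 'contact_force': array([-0.31564628,  0.4442314 , -0.32100849]), 'wrist_torque': array([-0.04535111, -0.02611181,  0.05820192]), 'opening': 1.001228769266022}
scene {'fx': 456.404, 'fy': 456.404, 'cx': 317.345, 'cy': 241.003, 'dist_coeffs': [-0.059, 0.0, 0.0, 0.0, 0.0], 'pose': [[-0.882, 0.337, -0.329, 829.203], [0.471, 0.648, -0.598, 674.134], [0.012, -0.683, -0.73, 776.384], [0.0, 0.0, 0.0, 1.0]]}
top {'fx': 565.744, 'fy': 565.744, 'cx': 327.245, 'cy': 245.526, 'dist_coeffs': [-0.101, 0.0, 0.0, 0.0, 0.0], 'pose': [[-0.02, -0.994, 0.105, 400.173], [-1.0, 0.02, 0.0, 113.9], [-0.002, -0.105, -0.994, 1367.098], [0.0, 0.0, 0.0, 1.0]]}
wrist {'fx': 386.936, 'fy': 386.936, 'cx': 317.532, 'cy': 246.814, 'dist_coeffs': [-0.087, 0.0, 0.0, 0.0, 0.0], 'pose': [[0.298, 0.907, 0.298, 109.53], [0.954, -0.283, -0.095, 619.906], [-0.001, 0.313, -0.95, 373.181], [0.0, 0.0, 0.0, 1.0]]}
```

View pics/scene0.png

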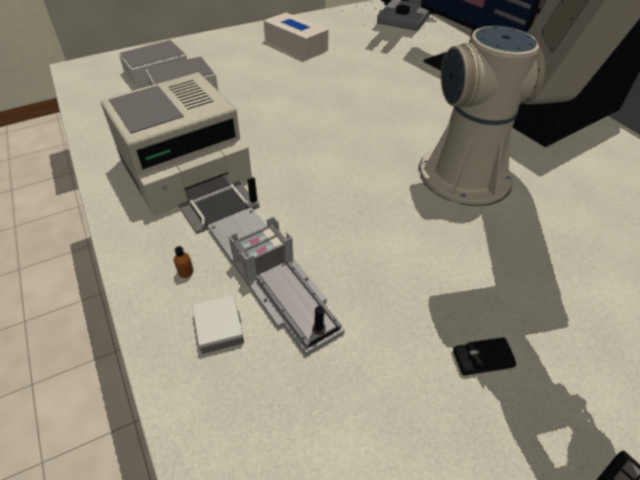

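View pics/top0.png

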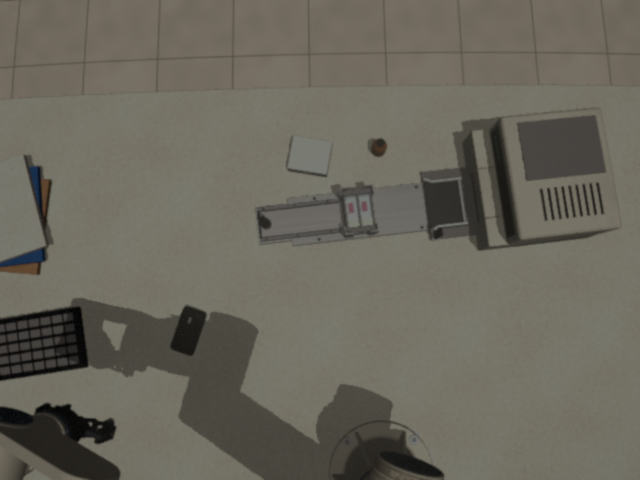

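View pics/wrist0.png

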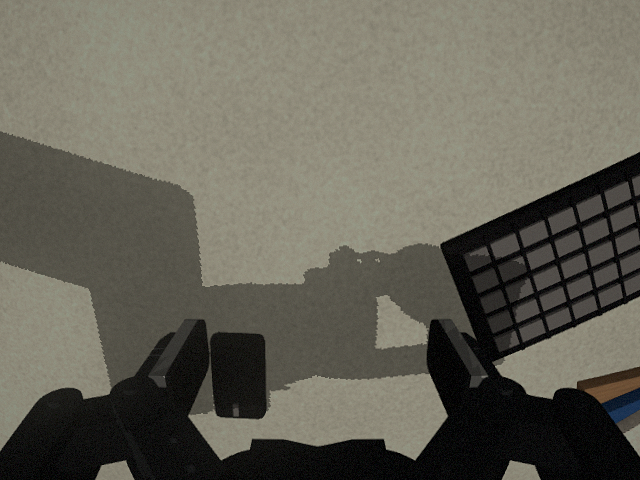

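Top view: the feeder runs left to right (world -y is to the right). The handle is near (264,220), the magazine near (358,210), the tray near (445,203), the tab near (437,233) and the bottle at (378,147). I'll zoom in for measurement.

```bash
cat > h.py <<'E'
from rig import sense, grab_frame, camera_model, job
import cv2, numpy as np
def cast(m,px,z):
    K=np.array([[m["fx"],0,m["cx"]],[0,m["fy"],m["cy"]],[0,0,1]]);d=np.array(m["dist_coeffs"])
    p=cv2.undistortPoints(np.array(px,float).reshape(-1,1,2),K,d).reshape(-1,2)
    T=np.array(m["pose"]);r=np.c_[p,np.ones(len(p))]@T[:3,:3].T;o=T[:3,3]
    return o+r*((z-o[2])/r[:,2])[:,None]
def proj(m,P):
    K=np.array([[m["fx"],0,m["cx"]],[0,m["fy"],m["cy"]],[0,0,1]]);d=np.array(m["dist_coeffs"])
    T=np.linalg.inv(np.array(m["pose"]));rv=cv2.Rodrigues(T[:3,:3])[0]
    return cv2.projectPoints(np.array(P,float).reshape(-1,1,3),rv,T[:3,3],K,d)[0].reshape(-1,2)
E
python3 - <<'E'
import cv2
t=cv2.imread("pics/top0.png")
c=t[160:260,245:405];cv2.imwrite("pics/c1.png",cv2.resize(c,None,fx=5,fy=5,interpolation=cv2.INTER_CUBIC))
c=t[140:260,380:510];cv2.imwrite("pics/c2.png",cv2.resize(c,None,fx=5,fy=5,interpolation=cv2.INTER_CUBIC))
E
```

```text
(no output)
```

View pics/c1.png

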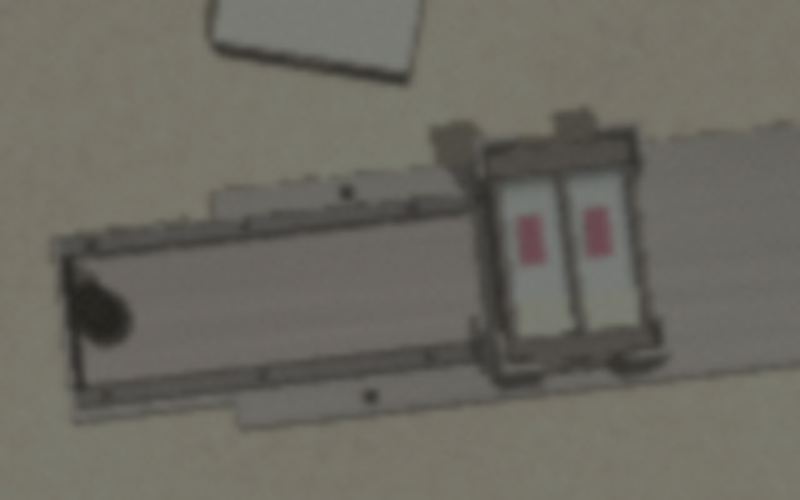

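View pics/c2.png

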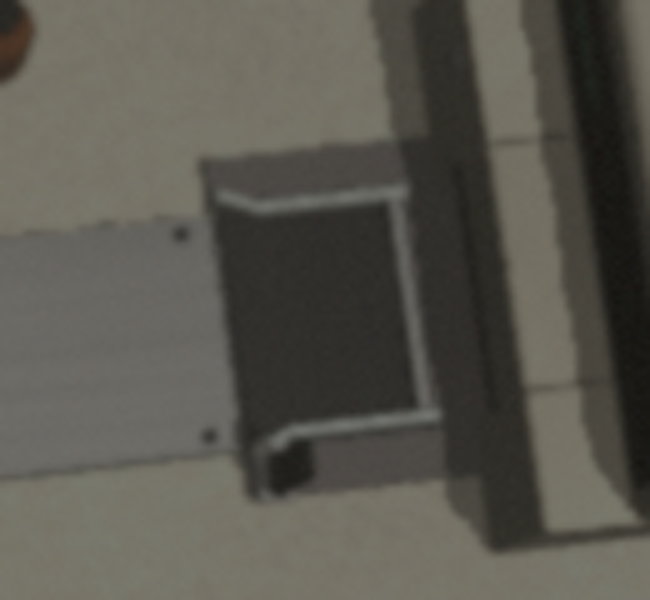

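```bash
python3 - <<'E'
from h import *
m=camera_model("top")
def c1(u,v): return (245+(u+.5)/5-.5,160+(v+.5)/5-.5)
def c2(u,v): return (380+(u+.5)/5-.5,140+(v+.5)/5-.5)
def s(n,p,z): print(n,np.round(cast(m,[p],z)[0],1))
s("shelf low L",c2(20,476),16);s("shelf low R",c2(238,450),16);s("shelf up L",c2(10,235),16);s("shelf up R",c2(208,215),16)
s("base lowL",c1(240,430),16);s("base low R",c1(795,366),16);s("base up L",c1(215,192),16)
s("rear upL",c1(52,240),31);s("rear lowL",c1(75,420),31)
s("rear upL16",c1(52,240),16);s("rear lowL16",c1(75,420),16)
s("handle top",c1(92,300),93);s("handle bottom",c1(115,325),33)
s("tab top",c2(290,470),88)
s("mouth up",c2(202,160),14);s("mouth low",c2(252,498),14)
s("stop innertop",c2(390,200),22);s("stop innerbot",c2(420,405),22)
s("guide up in R",c2(400,198),22);s("guide up in L",c2(265,213),22);s("guide low in L",c2(295,425),22);s("guide low in R",c2(430,408),22)
for n,p in dict(TL=(480,145),TR=(635,128),BL=(500,375),BR=(660,355)).items(): s("post "+n,c1(*p),88)
E
```

```text
shelf low L [565.8 -22.2  16. ]
shelf low R [ 576.4 -128.2   16. ]
shelf up L [684.  -21.1  16. ]
shelf up R [ 692.3 -118.2   16. ]
base lowL [544.1 197.2  16. ]
base low R [569.7 -70.7  16. ]
base up L [660.5 207.8  16. ]
rear upL [635.9 285.3  31. ]
rear lowL [548.9 274.8  31. ]
rear upL16 [638.6 287.2  16. ]
rear lowL16 [550.6 276.6  16. ]
handle top [596.9 259.2  93. ]
handle bottom [593.8 255.1  33. ]
tab top [ 557.3 -138.9   88. ]
mouth up [ 720.2 -116.8   14. ]
mouth low [ 553.1 -134.4   14. ]
stop innertop [ 697.  -206.8   22. ]
stop innerbot [ 595.8 -216.5   22. ]
guide up in R [ 697.9 -211.7   22. ]
guide up in L [ 691.5 -145.1   22. ]
guide low in L [ 587.2 -155.2   22. ]
guide low in R [ 594.3 -221.4   22. ]
post TL [666.   80.6  88. ]
post TR [672.6   9.   88. ]
post BL [559.2  73.9  88. ]
post BR [567.    0.7  88. ]
```

Emit:
{"api": "arm_command", "payload": {"plan": [{"translation": [-1.5,3.7,0],"twist": 0.12,"gripper": 1},{"translation": [-3,7.4,0],"twist": 0.24,"gripper": 1},{"translation": [-4.5,11.1,0],"twist": 0.36,"gripper": 1},{"translation": [-6,14.8,0],"twist": 0.48,"gripper": 1},{"translation": [-7.5,18.5,0],"twist": 0.6,"gripper": 1}]}}

```text
clock: 0.57
eef_pos: [341.4, 468.1, 230.6]
tcp_rot: [3.141, 0.001, 0.663]
contact_force: [1.2, 0.8, -0.5]
opening: 0.997
```

```bash
cat >> h.py <<'E'
from scipy.spatial.transform import Rotation as Ro
def go(x=None,y=None,z=None,yaw=None):
    s=sense();p=s["eef_pos"];R=Ro.from_euler("xyz",s["tcp_rot"]).as_matrix()
    t=np.array([a if a is not None else b for a,b in zip((x,y,z),p)])
    yy=s["tcp_rot"][2]
    print("t %.2f"%s["clock"],"pos",p.round(1),"rpy",s["tcp_rot"].round(3),"F",s["contact_force"].round(1),"open %.3f"%s["opening"],"shift cm",(R.T@(t-p)/10).round(2),"twist",None if yaw is None else round(yy-yaw,3))
E
python3 -c "
from h import *
go(595,262,200,0.098)"
```

```text
t 0.57 pos [341.4 468.1 230.6] rpy [3.141e+00 1.000e-03 6.630e-01] F [ 1.2  0.8 -0.5] open 0.997 shift cm [ 7.32 31.84  3.08] twist 0.565
```

Emit:
{"api": "arm_command", "payload": {"plan": [{"translation": [0.9,3.9,0.3],"twist": 0.12,"gripper": 1},{"translation": [1.8,7.8,0.6],"twist": 0.24,"gripper": 1},{"translation": [2.7,11.7,0.9],"twist": 0.36,"gripper": 1},{"translation": [3.6,15.6,1.2],"twist": 0.48,"gripper": 1},{"translation": [4.5,19.5,1.5],"twist": 0.565,"gripper": 1}]}}

```text
clock: 0.98
eef_pos: [498.0, 340.4, 215.5]
tcp_rot: [3.14, 0.001, 0.091]
contact_force: [1.1, 0.4, -0.3]
opening: 1.0
```

```bash
python3 -c "
from h import *
go(595,262,200,0.098)"
```

```text
t 0.98 pos [498.  340.4 215.5] rpy [3.14e+00 1.00e-03 9.10e-02] F [ 1.1  0.4 -0.3] open 1.000 shift cm [8.94 8.69 1.55] twist -0.007
```

Emit:
{"api": "arm_command", "payload": {"plan": [{"translation": [2.5,2.5,0.5],"twist": 0,"gripper": 1},{"translation": [5,5,1],"twist": -0.007,"gripper": 1},{"translation": [7.5,7.5,1.5],"twist": -0.007,"gripper": 1},{"translation": [8.9,8.7,1.5],"twist": -0.007,"gripper": 1},{"translation": [8.9,8.7,1.5],"twist": -0.007,"gripper": 1}]}}

```text
clock: 1.4
eef_pos: [597.1, 259.2, 199.9]
tcp_rot: [3.14, 0.001, 0.095]
contact_force: [-0.0, -0.3, 1.1]
opening: 0.999
```

```bash
python3 -c "
from h import *
import pickle
go(595,262,200,0.098)
m=camera_model('wrist');f=grab_frame('wrist');cv2.imwrite('pics/w1.png',f);pickle.dump(m,open('w1.pkl','wb'))"
```

```text
t 1.40 pos [597.1 259.2 199.9] rpy [3.14e+00 1.00e-03 9.50e-02] F [-0.  -0.3  1.1] open 0.999 shift cm [-0.19 -0.3  -0.01] twist -0.003
```

View pics/w1.png

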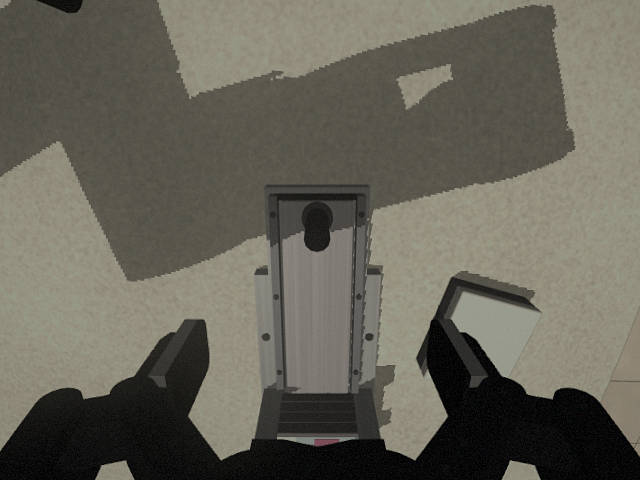

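```bash
python3 -c "
from h import *
import pickle
m=pickle.load(open('w1.pkl','rb'));f=cv2.imread('pics/w1.png')
cv2.imwrite('pics/c3.png',cv2.resize(f[170:460,240:400],None,fx=2.05*1,fy=2.05))
g=cv2.cvtColor(f,cv2.COLOR_BGR2GRAY)
mask=(g[190:260,290:345]<45).astype(np.uint8)
for r in range(0,70,4): 
  c=np.where(mask[r])[0]; print(190+r, (290+c.min(),290+c.max()) if len(c) else None,end=' ')
print()
n=lambda p,z:print(p,z,cast(m,[p],z)[0].round(1))
n((317,239),93);n((317,217),33)
n((265,186),31);n((369,186),31);n((257,394),16);n((384,394),16)
n((278,437),88)
"
```

```text
190 None 194 (np.int64(290), np.int64(344)) 198 (np.int64(290), np.int64(344)) 202 (np.int64(313), np.int64(319)) 206 (np.int64(306), np.int64(327)) 210 (np.int64(303), np.int64(330)) 214 (np.int64(302), np.int64(331)) 218 (np.int64(302), np.int64(332)) 222 (np.int64(302), np.int64(331)) 226 (np.int64(304), np.int64(330)) 230 (np.int64(305), np.int64(328)) 234 (np.int64(305), np.int64(329)) 238 (np.int64(304), np.int64(329)) 242 (np.int64(305), np.int64(328)) 246 (np.int64(307), np.int64(326)) 250 (np.int64(312), np.int64(320)) 254 None 258 None 
(317, 239) 93 [596.4 262.3  93. ]
(317, 217) 33 [596.2 262.6  33. ]
(265, 186) 31 [552.  283.8  31. ]
(369, 186) 31 [635.7 291.8  31. ]
(257, 394) 16 [552.4  65.5  16. ]
(384, 394) 16 [683.3  78.   16. ]
(278, 437) 88 [580.1  82.1  88. ]
```

View pics/c3.png

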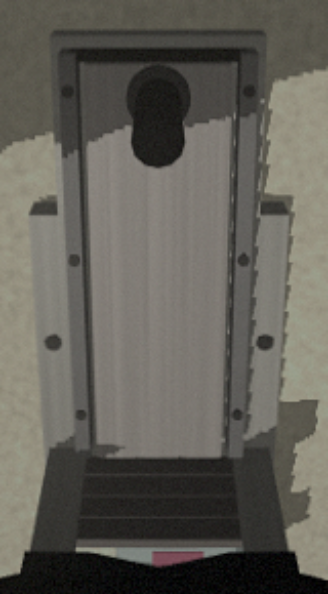

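Emit:
{"api": "arm_command", "payload": {"plan": [{"translation": [-0.05,-0.3,3],"twist": 0,"gripper": 1},{"translation": [-0.05,-0.3,7],"twist": 0,"gripper": 1},{"translation": [-0.05,-0.3,11],"twist": 0,"gripper": 1},{"translation": [-0.05,-0.3,14.8],"twist": 0,"gripper": 1},{"translation": [-0.05,-0.3,14.8],"twist": 0,"gripper": 0.5}], "squeeze": 50}}

```text
clock: 1.87
eef_pos: [588.5, 262.6, 45.1]
tcp_rot: [3.137, 0.013, 0.097]
contact_force: [-1.1, -0.7, -0.5]
opening: 0.886
```

```bash
python3 -c "
from h import *
go(596.4,262.4,50,0.096)"
```

```text
t 1.87 pos [588.5 262.6  45.1] rpy [3.137 0.013 0.097] F [-1.1 -0.7 -0.5] open 0.886 shift cm [ 0.77  0.1  -0.5 ] twist 0.001
```

Emit:
{"api": "arm_command", "payload": {"plan": [{"translation": [0.4,0.05,-0.4],"twist": 0,"gripper": 0.6},{"translation": [0.7,0.05,-0.4],"twist": 0,"gripper": 0.5},{"translation": [0.7,0.05,-0.4],"twist": 0,"gripper": 0.3},{"translation": [0.7,0.05,-0.4],"twist": 0,"gripper": 0.0},{"translation": [0.7,0.05,-0.4],"twist": 0,"gripper": 0.0}]}}

```text
clock: 2.28
eef_pos: [596.0, 263.3, 51.6]
tcp_rot: [3.138, 0.011, 0.096]
contact_force: [-4.2, 0.1, 10.2]
opening: 0.194
```

```bash
python3 -c "
from h import *
go(596.4,262.4,50,0.096)"
```

```text
t 2.28 pos [596.  263.3  51.6] rpy [3.138 0.011 0.096] F [-4.2  0.1 10.2] open 0.194 shift cm [0.03 0.09 0.16] twist 0.0
```

Emit:
{"api": "arm_command", "payload": {"plan": [{"translation": [0,1.2,0.1],"twist": 0,"gripper": 0},{"translation": [0,2.4,0.1],"twist": 0,"gripper": 0},{"translation": [0,3.6,0.1],"twist": 0,"gripper": 0},{"translation": [0,4.8,0.1],"twist": 0,"gripper": 0},{"translation": [0,6.0,0.1],"twist": 0,"gripper": 0}]}}

```text
clock: 2.7
eef_pos: [601.8, 203.9, 51.8]
tcp_rot: [3.14, 0.01, 0.096]
contact_force: [-3.2, 3.5, -3.0]
opening: 0.193
```

```bash
python3 -c "
from h import *
go(596.4+.0963*126,262.4-.9953*126,50,0.096)"
```

```text
t 2.70 pos [601.8 203.9  51.8] rpy [3.14  0.01  0.096] F [-3.2  3.5 -3. ] open 0.193 shift cm [0.03 6.73 0.19] twist 0.0
```

Emit:
{"api": "arm_command", "payload": {"plan": [{"translation": [0,1.2,0],"twist": 0,"gripper": 0},{"translation": [0,2.4,0],"twist": 0,"gripper": 0},{"translation": [0,3.6,0],"twist": 0,"gripper": 0},{"translation": [0,4.8,0],"twist": 0,"gripper": 0},{"translation": [0,5.9,0],"twist": 0,"gripper": 0}]}}

```text
clock: 3.12
eef_pos: [607.6, 144.1, 51.9]
tcp_rot: [3.14, 0.01, 0.096]
contact_force: [1.5, 4.0, -12.7]
opening: 0.196
```

```bash
python3 -c "
from h import *
go(596.4+.0963*126,262.4-.9953*126,50,0.096)"
```

```text
t 3.12 pos [607.6 144.1  51.9] rpy [3.14  0.01  0.096] F [  1.5   4.  -12.7] open 0.196 shift cm [0.03 0.72 0.19] twist -0.0
```

Emit:
{"api": "arm_command", "payload": {"plan": [{"translation": [0,0.4,0],"twist": 0,"gripper": 0},{"translation": [0,0.7,0],"twist": 0,"gripper": 0},{"translation": [0,0.7,0],"twist": 0,"gripper": 0},{"translation": [0,0.7,0],"twist": 0,"gripper": 0},{"translation": [0,0.7,0],"twist": 0,"gripper": 0}]}}

```text
clock: 3.53
eef_pos: [608.3, 136.9, 51.9]
tcp_rot: [3.139, 0.01, 0.096]
contact_force: [2.3, -1.7, -12.1]
opening: 0.199
```

```bash
python3 -c "
from h import *
go(596.4+.0963*126,262.4-.9953*126,50,0.096)
f=grab_frame('top');cv2.imwrite('pics/t1.png',f);cv2.imwrite('pics/t1c.png',cv2.resize(f[140:260,240:400+100],None,fx=3,fy=3,interpolation=cv2.INTER_CUBIC))"
```

```text
t 3.53 pos [608.3 136.9  51.9] rpy [3.139 0.01  0.096] F [  2.3  -1.7 -12.1] open 0.199 shift cm [ 0.03 -0.01  0.19] twist 0.0
```

View pics/t1c.png

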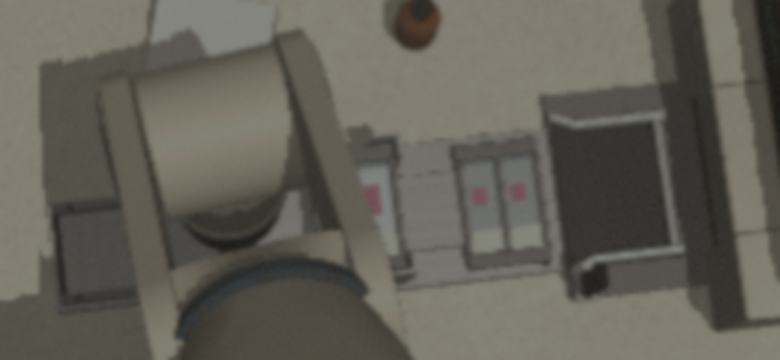

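The carrier lies clear of the magazine, at crop (450–550, 140–265). Drawing the pusher back now.

Emit:
{"api": "arm_command", "payload": {"plan": [{"translation": [0,-1.2,0],"twist": 0,"gripper": 0},{"translation": [0,-2.4,0],"twist": 0,"gripper": 0},{"translation": [0,-3.6,0],"twist": 0,"gripper": 0},{"translation": [0,-4.8,0],"twist": 0,"gripper": 0},{"translation": [0,-6.0,0],"twist": 0,"gripper": 0}]}}

```text
clock: 4.0
eef_pos: [602.3, 198.1, 51.8]
tcp_rot: [3.139, 0.01, 0.097]
contact_force: [2.4, -3.2, -7.3]
opening: 0.196
```

Emit:
{"api": "arm_command", "payload": {"plan": [{"translation": [0,-1.2,0],"twist": 0,"gripper": 0},{"translation": [0,-2.4,0],"twist": 0,"gripper": 0},{"translation": [0,-3.6,0],"twist": 0,"gripper": 0},{"translation": [0,-4.8,0],"twist": 0,"gripper": 0},{"translation": [0,-6.0,0],"twist": 0,"gripper": 0}]}}

```text
clock: 4.42
eef_pos: [596.4, 259.3, 51.8]
tcp_rot: [3.139, 0.01, 0.097]
contact_force: [1.6, -2.1, -6.3]
opening: 0.196
```

```bash
python3 -c "
from h import *
go(596,263.3,50,0.096)"
```

```text
t 4.42 pos [596.4 259.3  51.8] rpy [3.139 0.01  0.097] F [ 1.6 -2.1 -6.3] open 0.196 shift cm [ 0.01 -0.41  0.18] twist 0.001
```

Emit:
{"api": "arm_command", "payload": {"plan": [{"translation": [0,-0.4,0],"twist": 0,"gripper": 0},{"translation": [0,-0.7,0],"twist": 0,"gripper": 0},{"translation": [0,-0.8,0],"twist": 0,"gripper": 0},{"translation": [0,-0.8,0],"twist": 0,"gripper": 0},{"translation": [0,-0.8,0],"twist": 0,"gripper": 0}]}}

```text
clock: 4.83
eef_pos: [595.9, 263.6, 51.8]
tcp_rot: [3.134, 0.011, 0.098]
contact_force: [5.4, -22.1, -3.7]
opening: 0.194
```

```bash
python3 -c "
from h import *
go(596,263.3,50,0.096)"
```

```text
t 4.83 pos [595.9 263.6  51.8] rpy [3.134 0.011 0.098] F [  5.4 -22.1  -3.7] open 0.194 shift cm [0.01 0.03 0.18] twist 0.002
```

Emit:
{"api": "arm_command", "payload": {"plan": [{"translation": [0,0,0],"twist": 0,"gripper": 0.2},{"translation": [0,0,0],"twist": 0,"gripper": 0.6},{"translation": [0,0,0],"twist": 0,"gripper": 0.8},{"translation": [0,0,0],"twist": 0,"gripper": 0.8},{"translation": [0,0,0],"twist": 0,"gripper": 0.8}]}}

```text
clock: 5.25
eef_pos: [596.1, 264.5, 52.3]
tcp_rot: [3.135, 0.01, 0.098]
contact_force: [0.6, -1.0, 0.8]
opening: 0.756
```

Emit:
{"api": "arm_command", "payload": {"plan": [{"translation": [0,0,-3],"twist": 0,"gripper": 0.8},{"translation": [0,0,-6.5],"twist": 0,"gripper": 0.8},{"translation": [0,0,-10],"twist": 0,"gripper": 0.8},{"translation": [0,0,-12],"twist": 0,"gripper": 0.8},{"translation": [0,1.5,-12],"twist": 0,"gripper": 0.8}]}}

```text
clock: 5.67
eef_pos: [601.4, 253.9, 178.4]
tcp_rot: [3.139, 0.002, 0.1]
contact_force: [2.1, -0.4, 0.0]
opening: 0.8
```

```bash
python3 -c "
from h import *
import pickle
go(616.2+.0963*30,41-30,170,0.096)
m=camera_model('wrist');f=grab_frame('wrist');cv2.imwrite('pics/w2.png',f)
f=grab_frame('top');cv2.imwrite('pics/t2.png',f);cv2.imwrite('pics/t2c.png',cv2.resize(f[140:260,240:500],None,fx=3,fy=3,interpolation=cv2.INTER_CUBIC))"
```

```text
t 5.67 pos [601.4 253.9 178.4] rpy [3.139e+00 2.000e-03 1.000e-01] F [ 2.1 -0.4  0. ] open 0.800 shift cm [-0.66 24.34  0.91] twist 0.004
```

View pics/w2.png

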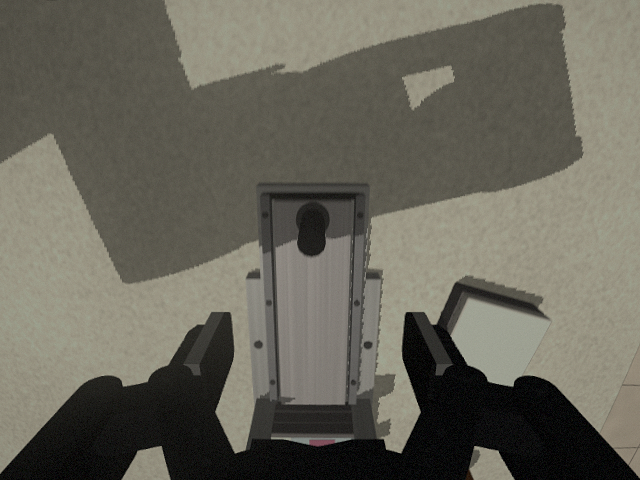

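View pics/t2c.png

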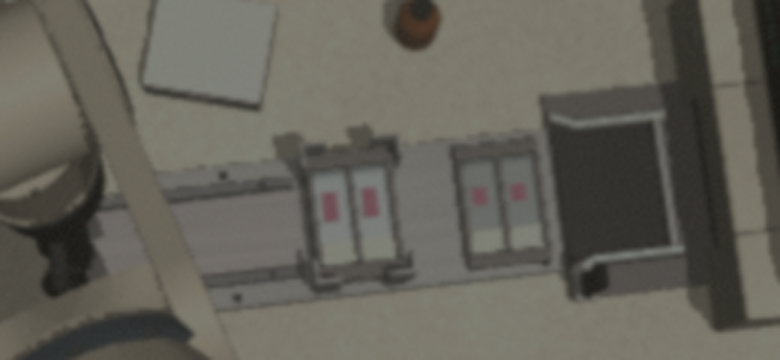

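Emit:
{"api": "arm_command", "payload": {"plan": [{"translation": [-0.1,3.8,-0.4],"twist": 0,"gripper": 0.35},{"translation": [-0.3,7.6,-0.8],"twist": 0,"gripper": 0.35},{"translation": [-0.5,11.4,-1.2],"twist": 0,"gripper": 0.35},{"translation": [-0.6,15.2,-1.6],"twist": 0,"gripper": 0.35},{"translation": [-0.6,19,-2],"twist": 0,"gripper": 0.35}]}}

```text
clock: 6.18
eef_pos: [610.5, 58.6, 193.3]
tcp_rot: [3.135, 0.011, 0.098]
contact_force: [0.9, 1.1, -0.1]
opening: 0.349
```

```bash
python3 -c "
from h import *
go(630.2,-87.9,200,0.0965)"
```

```text
t 6.18 pos [610.5  58.6 193.3] rpy [3.135 0.011 0.098] F [ 0.9  1.1 -0.1] open 0.349 shift cm [ 0.51 14.78 -0.57] twist 0.002
```

Emit:
{"api": "arm_command", "payload": {"plan": [{"translation": [0.1,3.8,-0.2],"twist": 0,"gripper": 0.35},{"translation": [0.3,7.6,-0.4],"twist": 0,"gripper": 0.35},{"translation": [0.5,11.4,-0.6],"twist": 0,"gripper": 0.35},{"translation": [0.5,14,-0.6],"twist": 0,"gripper": 0.35},{"translation": [0.5,14.8,-0.6],"twist": 0,"gripper": 0.35}]}}

```text
clock: 6.6
eef_pos: [629.6, -91.8, 198.7]
tcp_rot: [3.135, 0.013, 0.095]
contact_force: [0.4, 0.5, -0.1]
opening: 0.346
```

```bash
python3 -c "
from h import *
import pickle
go(630.2,-87.9,200,0.0965)
m=camera_model('wrist');f=grab_frame('wrist');cv2.imwrite('pics/w3.png',f);pickle.dump(m,open('w3.pkl','wb'))
go(630.2,-87.9,200,0.0965)
f=grab_frame('scene');cv2.imwrite('pics/s3.png',f)
cv2.imwrite('pics/s3c.png',cv2.resize(f[160:360,150:350],None,fx=3,fy=3,interpolation=cv2.INTER_CUBIC))
"
```

```text
t 6.60 pos [629.6 -91.8 198.7] rpy [3.135 0.013 0.095] F [ 0.4  0.5 -0.1] open 0.346 shift cm [ 0.1  -0.38 -0.14] twist -0.001
t 6.65 pos [629.5 -91.3 198.6] rpy [3.135 0.013 0.095] F [ 0.2 -0.2  0. ] open 0.351 shift cm [ 0.1  -0.33 -0.14] twist -0.001
```

View pics/w3.png

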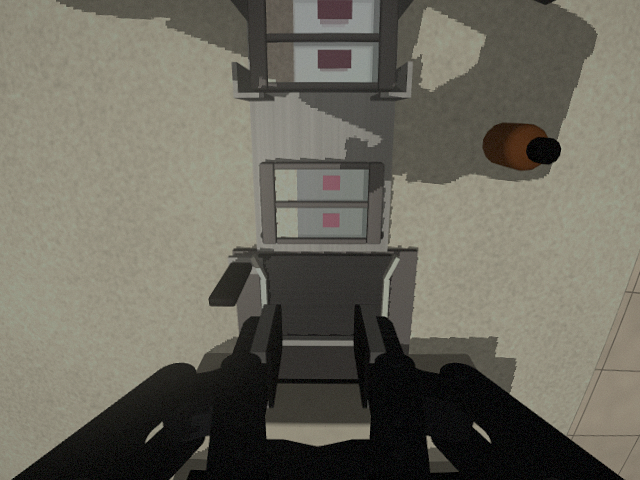

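View pics/s3c.png

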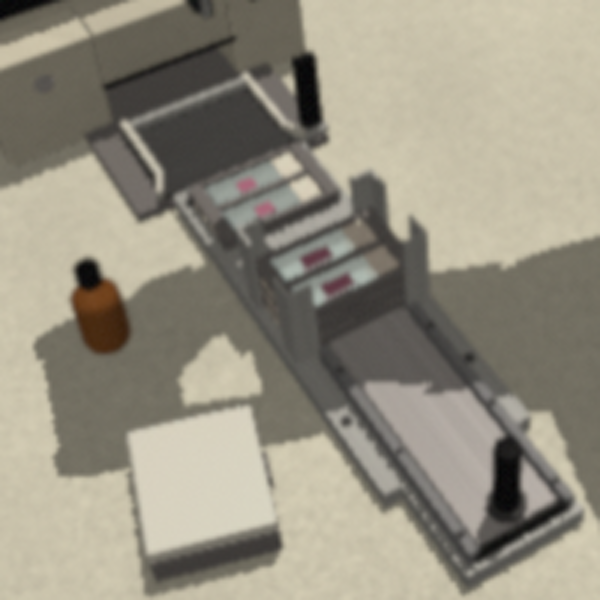

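```bash
python3 -c "
from h import *
import pickle
m=pickle.load(open('w3.pkl','rb'));f=cv2.imread('pics/w3.png')
cv2.imwrite('pics/w3c.png',cv2.resize(f[150:360,200:430],None,fx=2.8,fy=2.8,interpolation=cv2.INTER_CUBIC))
o=np.array([617.7,41.5]);c,s=np.cos(.0965),np.sin(.0965);R=np.array([[c,s],[-s,c]])
def n(t,p,z):
  q=cast(m,[p],z)[0];print(t,p,z,q.round(1),'feeder',(R@(q[:2]-o)).round(1))
n('car rearL',(260,162),30);n('car rearR',(384,162),30);n('car frL',(258,243),30);n('car frR',(384,243),30)
n('shelf end',(250,249),16);n('shelf end',(393,249),16);n('tab top',(226,301),88);n('tabbase',(247,265),15);n('stop',(275,341),22);n('stop',(370,341),22)
n('post',(265,96),88);n('post',(412,96),88)
n('guideL',(263,280),22);n('guideR',(391,280),22)
"
```

```text
car rearL (260, 162) 30 [577.2 -49.5  30. ] feeder [-49.1 -86.7]
car rearR (384, 162) 30 [675.2 -39.9  30. ] feeder [ 49.4 -86.6]
car frL (258, 243) 30 [ 578.9 -117.4   30. ] feeder [ -53.9 -154.4]
car frR (384, 243) 30 [ 685.1 -106.8   30. ] feeder [  52.8 -154.1]
shelf end (250, 249) 16 [ 570.  -128.6   16. ] feeder [ -63.8 -164.7]
shelf end (393, 249) 16 [ 696.6 -115.9   16. ] feeder [  63.4 -164.3]
tab top (226, 301) 88 [ 565.8 -144.5   88. ] feeder [ -69.6 -180.1]
tabbase (247, 265) 15 [ 567.7 -144.6   15. ] feeder [ -67.7 -180.4]
stop (275, 341) 22 [ 598.2 -217.1   22. ] feeder [ -44.3 -255.5]
stop (370, 341) 22 [ 688.4 -207.7   22. ] feeder [  46.3 -254.9]
post (265, 96) 88 [586.7  -1.5  88. ] feeder [-34.9 -39.8]
post (412, 96) 88 [677.1   7.4  88. ] feeder [ 55.9 -39.6]
guideL (263, 280) 22 [ 583.8 -154.7   22. ] feeder [ -52.6 -192.1]
guideR (391, 280) 22 [ 698.2 -143.2   22. ] feeder [  62.3 -191.6]
```

View pics/w3c.png

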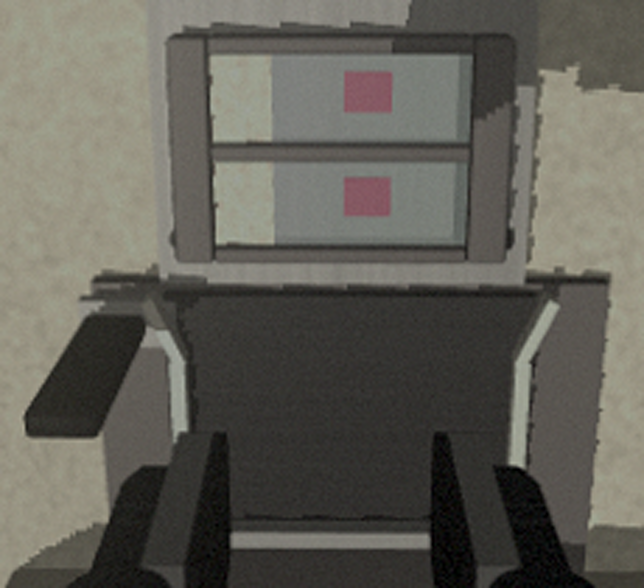

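```bash
cat >> h.py <<'E'
_o=np.array([617.7,41.5]);_c,_s=np.cos(.0965),np.sin(.0965);_R=np.array([[_c,_s],[-_s,_c]])
def gof(x,y,z):
    w=_R.T@np.array([x,y])+_o
    p=sense()["eef_pos"];print("feeder now",(_R@(p[:2]-_o)).round(1),p[2].round(1))
    go(w[0],w[1],z,.0965)
def fe(q): return (_R@(np.array(q)[:2]-_o)).round(1)
E
python3 -c "
from h import *
gof(4,-62.5,60)"
```

```text
feeder now [  -1.  -131.4] 198.7
t 6.70 pos [629.4 -89.3 198.7] rpy [3.136 0.014 0.096] F [ 0.1  1.6 -0.2] open 0.351 shift cm [ 0.68 -6.97 13.82] twist -0.001
```

Emit:
{"api": "arm_command", "payload": {"plan": [{"translation": [0.2,-3,0],"twist": 0,"gripper": 0.35},{"translation": [0.4,-6,2],"twist": 0,"gripper": 0.35},{"translation": [0.7,-7,5],"twist": 0,"gripper": 0.35},{"translation": [0.7,-7,8.5],"twist": 0,"gripper": 0.35},{"translation": [0.7,-7,12],"twist": 0,"gripper": 0.35}]}}

```text
clock: 7.12
eef_pos: [627.6, -16.7, 76.8]
tcp_rot: [3.136, 0.013, 0.098]
contact_force: [-0.1, -0.0, -0.2]
opening: 0.348
```

```bash
python3 -c "
from h import *
gof(4,-62.5,24)"
```

```text
feeder now [  4.3 -58.9] 76.8
t 7.12 pos [627.6 -16.7  76.8] rpy [3.136 0.013 0.098] F [-0.1 -0.  -0.2] open 0.348 shift cm [0.04 0.33 5.28] twist 0.002
```

Emit:
{"api": "arm_command", "payload": {"plan": [{"translation": [0,0.3,1.2],"twist": 0,"gripper": 0.35},{"translation": [0,0.3,2.4],"twist": 0,"gripper": 0.35},{"translation": [0,0.3,3.6],"twist": 0,"gripper": 0.35},{"translation": [0,0.3,4.7],"twist": 0,"gripper": 0.35},{"translation": [0,0.3,5.2],"twist": 0,"gripper": 0.35}]}}

```text
clock: 7.53
eef_pos: [627.4, -19.9, 24.3]
tcp_rot: [3.136, 0.013, 0.098]
contact_force: [-0.7, -0.1, -0.9]
opening: 0.35
```

```bash
python3 -c "
from h import *
gof(4,-110,23)
f=grab_frame('scene')
cv2.imwrite('pics/s4c.png',cv2.resize(f[140:320,150:350],None,fx=3,fy=3,interpolation=cv2.INTER_CUBIC))
"
```

```text
feeder now [  3.8 -62.1] 24.3
t 7.53 pos [627.4 -19.9  24.3] rpy [3.136 0.013 0.098] F [-0.7 -0.1 -0.9] open 0.350 shift cm [0.02 4.79 0.16] twist 0.002
```

View pics/s4c.png

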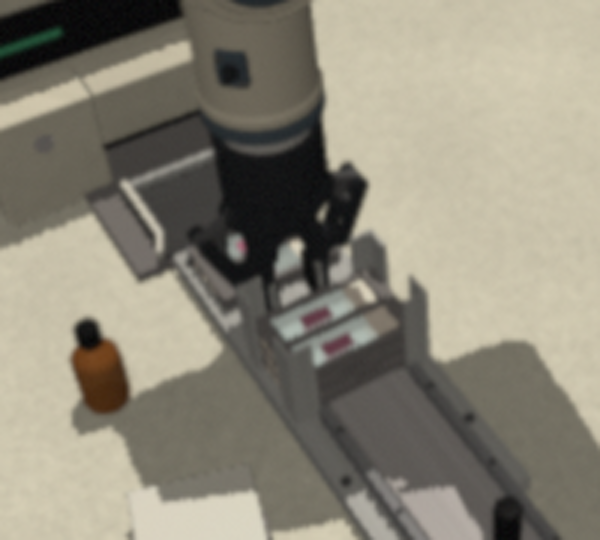

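Emit:
{"api": "arm_command", "payload": {"plan": [{"translation": [0,0.8,0.15],"twist": 0,"gripper": 0.35},{"translation": [0,1.6,0.3],"twist": 0,"gripper": 0.35},{"translation": [0,2.6,0.3],"twist": 0,"gripper": 0.35},{"translation": [0,3.6,0.3],"twist": 0,"gripper": 0.35},{"translation": [0,4.6,0.3],"twist": 0,"gripper": 0.35}]}}

```text
clock: 8.0
eef_pos: [631.9, -67.3, 21.7]
tcp_rot: [3.136, 0.013, 0.098]
contact_force: [0.1, 1.7, 0.6]
opening: 0.351
```

```bash
python3 -c "
from h import *
gof(4,-160,21)
f=grab_frame('top')
cv2.imwrite('pics/t5c.png',cv2.resize(f[140:260,330:500],None,fx=4,fy=4,interpolation=cv2.INTER_CUBIC))
f=grab_frame('wrist')
cv2.imwrite('pics/w5.png',f)
"
```

```text
feeder now [   3.7 -109.7] 21.7
t 8.00 pos [631.9 -67.3  21.7] rpy [3.136 0.013 0.098] F [0.1 1.7 0.6] open 0.351 shift cm [0.03 5.03 0.1 ] twist 0.001
```

View pics/t5c.png

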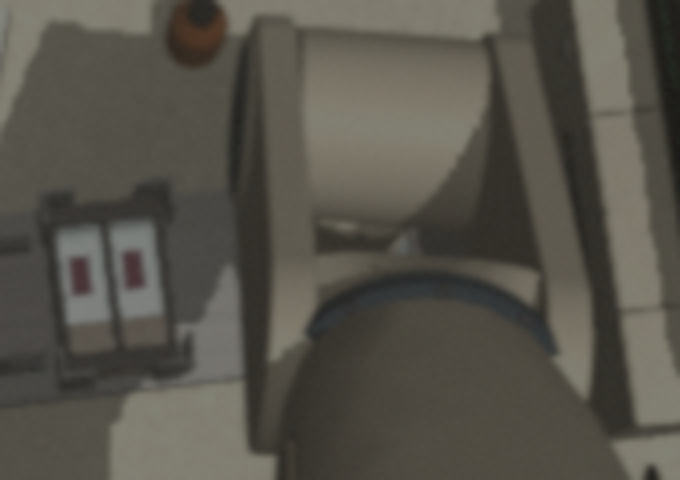

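View pics/w5.png

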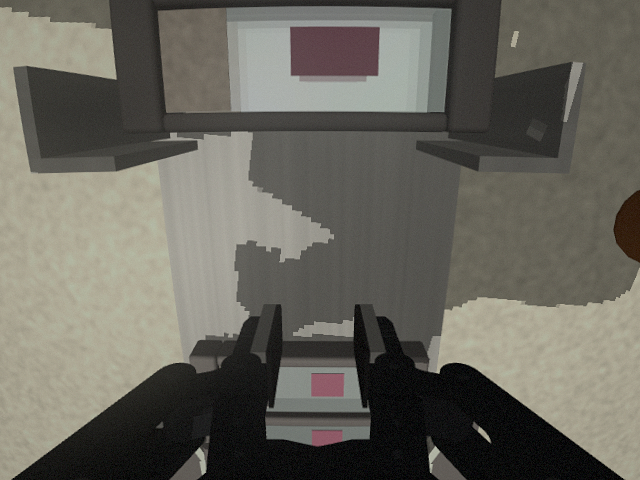

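Emit:
{"api": "arm_command", "payload": {"plan": [{"translation": [0,1,0.1],"twist": 0,"gripper": 0.35},{"translation": [0,2,0.15],"twist": 0,"gripper": 0.35},{"translation": [0,3,0.2],"twist": 0,"gripper": 0.35},{"translation": [0,4,0.2],"twist": 0,"gripper": 0.35},{"translation": [0,5,0.2],"twist": 0,"gripper": 0.35}]}}

```text
clock: 8.52
eef_pos: [636.8, -118.9, 19.8]
tcp_rot: [3.136, 0.013, 0.096]
contact_force: [-0.9, 0.8, -0.1]
opening: 0.348
```

```bash
python3 -c "
from h import *
import pickle
gof(4,-175.5,20)
m=camera_model('wrist');f=grab_frame('wrist');pickle.dump(m,open('w6.pkl','wb'))
cv2.imwrite('pics/w6.png',f)
"
```

```text
feeder now [   3.6 -161.5] 19.8
t 8.52 pos [ 636.8 -118.9   19.8] rpy [3.136 0.013 0.096] F [-0.9  0.8 -0.1] open 0.348 shift cm [ 0.04  1.4  -0.02] twist -0.0
```

View pics/w6.png

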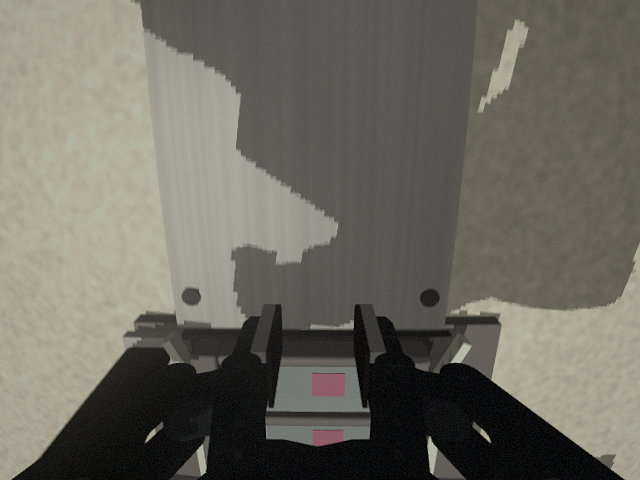

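Emit:
{"api": "arm_command", "payload": {"plan": [{"translation": [0,0.4,0],"twist": 0,"gripper": 0.35},{"translation": [0,0.7,0],"twist": 0,"gripper": 0.35},{"translation": [0,1.0,0],"twist": 0,"gripper": 0.35},{"translation": [0,1.2,0],"twist": 0,"gripper": 0.35},{"translation": [0,1.3,0],"twist": 0,"gripper": 0.35}]}}

```text
clock: 8.98
eef_pos: [638.1, -132.9, 19.9]
tcp_rot: [3.136, 0.013, 0.096]
contact_force: [-0.6, 5.6, 0.6]
opening: 0.349
```

```bash
python3 -c "
from h import *
import pickle
gof(4,-175.5,20)
m=camera_model('wrist');f=grab_frame('wrist');pickle.dump(m,open('w7.pkl','wb'))
cv2.imwrite('pics/w7.png',f)
f=grab_frame('scene')
cv2.imwrite('pics/s7c.png',cv2.resize(f[140:320,150:350],None,fx=3,fy=3,interpolation=cv2.INTER_CUBIC))
"
```

```text
feeder now [   3.5 -175.6] 19.9
t 8.98 pos [ 638.1 -132.9   19.9] rpy [3.136 0.013 0.096] F [-0.6  5.6  0.6] open 0.349 shift cm [ 0.05 -0.01 -0.01] twist -0.001
```

View pics/w7.png

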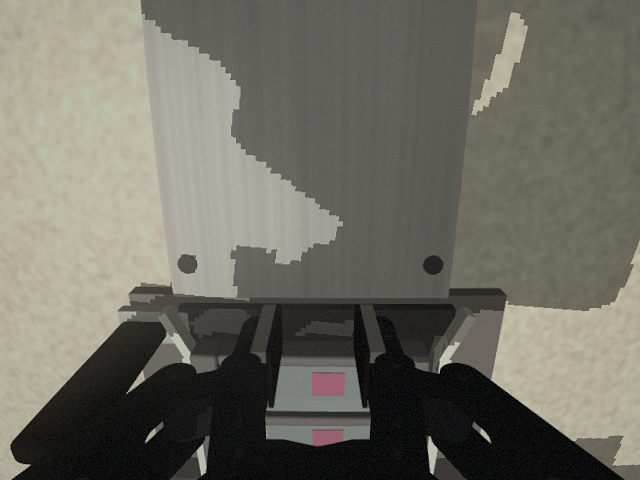

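View pics/s7c.png

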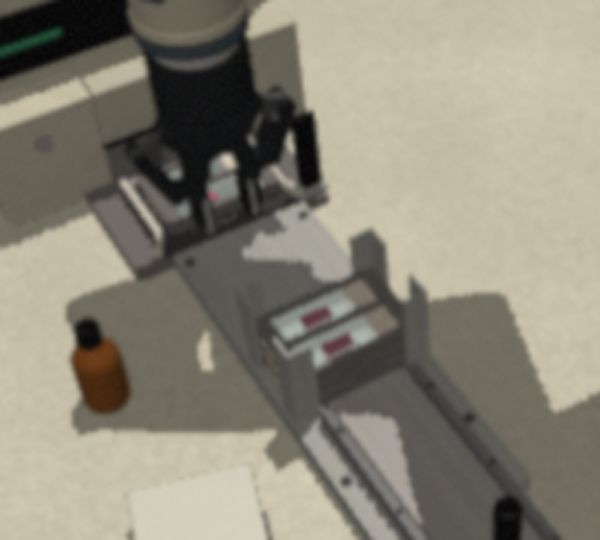

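Emit:
{"api": "arm_command", "payload": {"plan": [{"translation": [0,0.1,0],"twist": 0,"gripper": 0.35},{"translation": [0,0.2,0],"twist": 0,"gripper": 0.35},{"translation": [0,0.3,0],"twist": 0,"gripper": 0.35},{"translation": [0,0.3,0],"twist": 0,"gripper": 0.35},{"translation": [0,0.3,0],"twist": 0,"gripper": 0.35}]}}

```text
clock: 9.5
eef_pos: [638.4, -135.6, 19.9]
tcp_rot: [3.136, 0.013, 0.096]
contact_force: [-0.4, 4.3, -0.1]
opening: 0.348
```

Emit:
{"api": "arm_command", "payload": {"plan": [{"translation": [0,-0.7,0],"twist": 0,"gripper": 0.35},{"translation": [0,-1.5,-0.2],"twist": 0,"gripper": 0.35},{"translation": [0,-2,-3],"twist": 0,"gripper": 0.35},{"translation": [0,-2,-6.5],"twist": 0,"gripper": 0.35},{"translation": [0,-2,-10],"twist": 0,"gripper": 0.2}]}}

```text
clock: 9.92
eef_pos: [636.9, -114.2, 120.2]
tcp_rot: [3.136, 0.015, 0.097]
contact_force: [1.0, -1.1, -0.7]
opening: 0.222
```

```bash
python3 -c "
from h import *
import pickle
gof(0,-150,180)
"
```

```text
feeder now [   4.1 -156.8] 120.2
t 9.92 pos [ 636.9 -114.2  120.2] rpy [3.136 0.015 0.097] F [ 1.  -1.1 -0.7] open 0.222 shift cm [-0.5  -0.65 -5.98] twist 0.0
```

Emit:
{"api": "arm_command", "payload": {"plan": [{"translation": [0,-1.5,-2.5],"twist": 0,"gripper": 0.2},{"translation": [0,-3,-5],"twist": 0,"gripper": 0},{"translation": [0,-4.5,-7.5],"twist": 0,"gripper": 0},{"translation": [0,-4.5,-8],"twist": 0,"gripper": 0},{"translation": [0,-4.5,-8],"twist": 0,"gripper": 0}]}}

```text
clock: 10.33
eef_pos: [635.0, -68.1, 202.4]
tcp_rot: [3.134, 0.011, 0.098]
contact_force: [0.4, -0.6, -0.0]
opening: 0.001
```

```bash
python3 -c "
from h import *
import pickle
gof(0,-150,180)
m=camera_model('wrist');f=grab_frame('wrist');pickle.dump(m,open('w8.pkl','wb'))
cv2.imwrite('pics/w8.png',f)
cv2.imwrite('pics/w8c.png',cv2.resize(f[210:410,190:430],None,fx=3,fy=3,interpolation=cv2.INTER_CUBIC))
"
```

```text
feeder now [   6.6 -110.8] 202.4
t 10.33 pos [635.  -68.1 202.4] rpy [3.134 0.011 0.098] F [ 0.4 -0.6 -0. ] open 0.001 shift cm [-0.65  3.9   2.27] twist 0.002
```

View pics/w8.png

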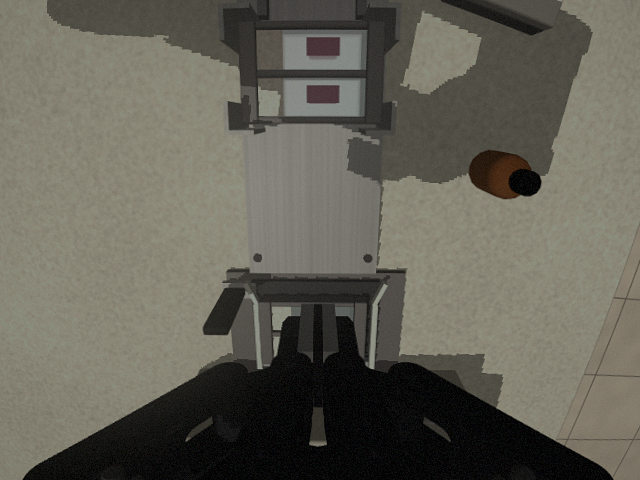

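View pics/w8c.png

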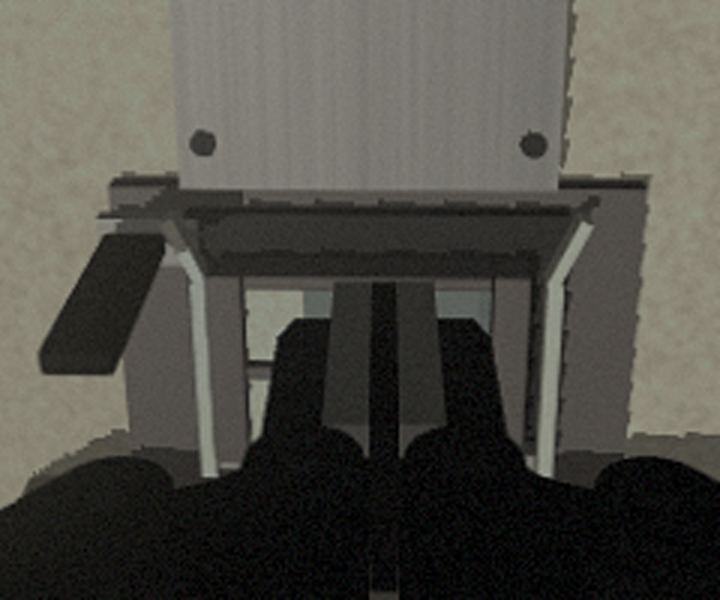

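```bash
python3 -c "
from h import *
import pickle
m=pickle.load(open('w8.pkl','rb'))
def n(t,u,v,z): 
  p=(190+(u+.5)/3-.5,210+(v+.5)/3-.5);print(t,z,fe(cast(m,[p],z)[0]))
n('car rearL top',207,277,28.5);n('car rearR top',532,277,28.5)
n('mouthL',170,215,14.5);n('mouth mid',330,210,14.5);n('mouthR',570,208,14.5)
n('guideL inner',216,440,22.5);n('guideR inner',540,440,22.5)
n('tab top +y edge R? ',115,373,88);n('tab top L',42,373,88);n('tabtop backL',42,352,88)
n('tab base R',165,236,22);n('tab base L',105,236,22)
n('shelf end',360,188,16)
n('stop',235,463,22.5)
"
```

```text
car rearL top 28.5 [ -48.8 -189.8]
car rearR top 28.5 [  49.7 -189. ]
mouthL 14.5 [ -61.8 -175.6]
mouth mid 14.5 [ -11.9 -173.4]
mouthR 14.5 [  62.2 -172.3]
guideL inner 22.5 [ -50.  -252.3]
guideR inner 22.5 [  55.9 -251.3]
tab top +y edge R?  88 [ -63.2 -187.3]
tab top L 88 [ -82.2 -187.7]
tabtop backL 88 [ -81.5 -181.5]
tab base R 22 [ -62.2 -179.3]
tab base L 22 [ -80.8 -179.5]
shelf end 16 [  -2.6 -165.4]
stop 22.5 [ -44.2 -261.2]
```

```bash
python3 -c "
from h import *
gof(-72,-152,55)
"
```

```text
feeder now [   5.7 -111.2] 200.5
t 10.38 pos [634.  -68.6 200.5] rpy [3.135 0.013 0.098] F [-0.3  0.3 -0.8] open 0.001 shift cm [-7.58  3.97 14.68] twist 0.001
```

Emit:
{"api": "arm_command", "payload": {"plan": [{"translation": [-3,1,1],"twist": 0,"gripper": 0},{"translation": [-6,2.5,3],"twist": 0,"gripper": 0},{"translation": [-7.6,3.8,5.5],"twist": 0,"gripper": 0},{"translation": [-7.6,3.8,8.5],"twist": 0,"gripper": 0},{"translation": [-7.6,3.8,11],"twist": 0,"gripper": 0}]}}

```text
clock: 10.8
eef_pos: [558.0, -116.0, 88.9]
tcp_rot: [3.135, 0.016, 0.096]
contact_force: [0.2, -0.1, -0.3]
opening: -0.004
```

```bash
python3 -c "
from h import *
gof(-72,-152,55)
"
```

```text
feeder now [ -74.5 -151. ] 88.9
t 10.80 pos [ 558.  -116.    88.9] rpy [3.135 0.016 0.096] F [ 0.2 -0.1 -0.3] open -0.004 shift cm [0.31 0.08 3.38] twist -0.0
```

Emit:
{"api": "arm_command", "payload": {"plan": [{"translation": [0.2,0,1.5],"twist": 0,"gripper": 0},{"translation": [0.2,0,2.8],"twist": 0,"gripper": 0},{"translation": [0.2,0,3.3],"twist": 0,"gripper": 0},{"translation": [0.2,0.5,3.3],"twist": 0,"gripper": 0},{"translation": [0.2,1.2,3.3],"twist": 0,"gripper": 0}]}}

```text
clock: 11.22
eef_pos: [560.2, -128.3, 55.3]
tcp_rot: [3.136, 0.018, 0.096]
contact_force: [-0.7, 0.5, 0.6]
opening: -0.001
```

```bash
python3 -c "
from h import *
gof(-72,-262,55)
f=grab_frame('scene')
cv2.imwrite('pics/s9c.png',cv2.resize(f[140:320,150:350],None,fx=3,fy=3,interpolation=cv2.INTER_CUBIC))
"
```

```text
feeder now [ -73.6 -163.4] 55.3
t 11.22 pos [ 560.2 -128.3   55.3] rpy [3.136 0.018 0.096] F [-0.7  0.5  0.6] open -0.001 shift cm [0.16 9.86 0.09] twist -0.0
```

View pics/s9c.png

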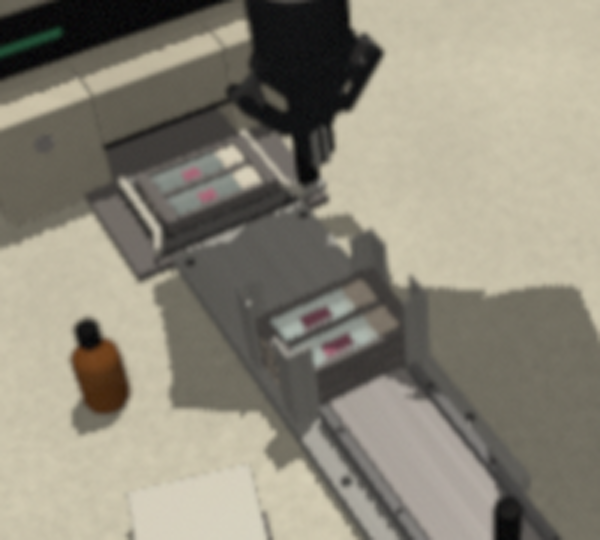

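Emit:
{"api": "arm_command", "payload": {"plan": [{"translation": [0.1,0.4,0],"twist": 0,"gripper": 0},{"translation": [0.1,0.8,0],"twist": 0,"gripper": 0},{"translation": [0.1,1.3,0],"twist": 0,"gripper": 0},{"translation": [0.1,1.9,0],"twist": 0,"gripper": 0},{"translation": [0.1,2.6,0],"twist": 0,"gripper": 0}]}}

```text
clock: 11.68
eef_pos: [565.1, -155.2, 57.0]
tcp_rot: [3.135, 0.015, 0.096]
contact_force: [0.6, 5.6, -0.3]
opening: 0.001
```

Emit:
{"api": "arm_command", "payload": {"plan": [{"translation": [0,0.7,0],"twist": 0,"gripper": 0},{"translation": [0,1.4,0],"twist": 0,"gripper": 0},{"translation": [0,2.1,0],"twist": 0,"gripper": 0},{"translation": [0,2.8,0],"twist": 0,"gripper": 0},{"translation": [0,3.5,0],"twist": 0,"gripper": 0}]}}

```text
clock: 12.1
eef_pos: [568.4, -189.8, 57.3]
tcp_rot: [3.136, 0.015, 0.096]
contact_force: [0.8, 4.9, -3.5]
opening: -0.001
```

```bash
python3 -c "
from h import *
gof(-72,-262,55)
f=grab_frame('scene')
cv2.imwrite('pics/s10c.png',cv2.resize(f[120:300,150:350],None,fx=3,fy=3,interpolation=cv2.INTER_CUBIC))
"
```

```text
feeder now [ -71.4 -225.4] 57.3
t 12.10 pos [ 568.4 -189.8   57.3] rpy [3.136 0.015 0.096] F [ 0.8  4.9 -3.5] open -0.001 shift cm [-0.06  3.65  0.25] twist -0.001
```

View pics/s10c.png

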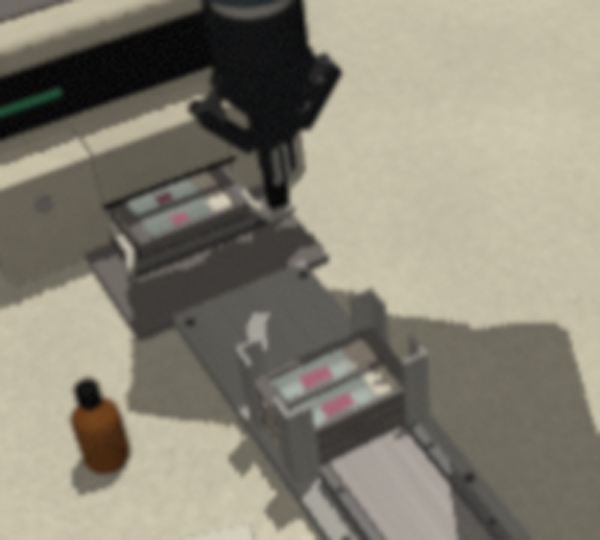

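Emit:
{"api": "arm_command", "payload": {"plan": [{"translation": [0,0.7,0],"twist": 0,"gripper": 0},{"translation": [0,1.4,0],"twist": 0,"gripper": 0},{"translation": [0,2.1,0],"twist": 0,"gripper": 0},{"translation": [0,2.8,0],"twist": 0,"gripper": 0},{"translation": [0,3.2,0],"twist": 0,"gripper": 0}]}}

```text
clock: 12.57
eef_pos: [571.5, -222.8, 57.7]
tcp_rot: [3.136, 0.015, 0.095]
contact_force: [1.1, 6.1, -3.2]
opening: 0.0
```

Emit:
{"api": "arm_command", "payload": {"plan": [{"translation": [0,0.2,0],"twist": 0,"gripper": 0},{"translation": [0,0.4,0],"twist": 0,"gripper": 0},{"translation": [0,0.5,0],"twist": 0,"gripper": 0},{"translation": [0,0.6,0],"twist": 0,"gripper": 0},{"translation": [0,0.7,0],"twist": 0,"gripper": 0}]}}

```text
clock: 12.98
eef_pos: [571.5, -225.1, 57.8]
tcp_rot: [-3.14, 0.016, 0.093]
contact_force: [1.7, 32.6, 6.9]
opening: -0.001
```

```bash
python3 -c "
from h import *
gof(-72,-262,55)
"
```

```text
feeder now [ -71.7 -260.9] 57.8
t 12.98 pos [ 571.5 -225.1   57.8] rpy [-3.14   0.016  0.093] F [ 1.7 32.6  6.9] open -0.001 shift cm [-0.03  0.11  0.28] twist -0.003
```

Emit:
{"api": "arm_command", "payload": {"plan": [{"translation": [0,-0.6,0],"twist": 0,"gripper": 0},{"translation": [0,-2,0],"twist": 0,"gripper": 0},{"translation": [0,-5,-0.5],"twist": 0,"gripper": 0},{"translation": [0,-8.5,-3],"twist": 0,"gripper": 0},{"translation": [0,-11,-6],"twist": 0,"gripper": 0}]}}

```text
clock: 13.4
eef_pos: [560.1, -113.7, 116.9]
tcp_rot: [-3.139, 0.02, 0.093]
contact_force: [0.6, 0.6, -0.9]
opening: -0.002
```

Emit:
{"api": "arm_command", "payload": {"plan": [{"translation": [0,-1,-3],"twist": 0,"gripper": 0},{"translation": [0,-2,-6],"twist": 0,"gripper": 0},{"translation": [0,-2,-8],"twist": 0,"gripper": 0},{"translation": [0,-2,-8],"twist": 0,"gripper": 0},{"translation": [0,-2,-8],"twist": 0,"gripper": 0}]}}

```text
clock: 13.82
eef_pos: [560.8, -93.8, 198.6]
tcp_rot: [-3.141, 0.016, 0.094]
contact_force: [-0.0, -0.3, -0.8]
opening: 0.001
```

```bash
python3 -c "
from h import *
import pickle
gof(-72,-262,55)
m=camera_model('wrist');f=grab_frame('wrist');pickle.dump(m,open('w11.pkl','wb'))
cv2.imwrite('pics/w11.png',f)
f=grab_frame('scene')
cv2.imwrite('pics/s11c.png',cv2.resize(f[140:360,130:350],None,fx=2.7,fy=2.7,interpolation=cv2.INTER_CUBIC))
f=grab_frame('top')
cv2.imwrite('pics/t11.png',f)
cv2.imwrite('pics/t11c.png',cv2.resize(f[140:270,240:510],None,fx=2.9,fy=2.9,interpolation=cv2.INTER_CUBIC))
"
```

```text
feeder now [ -69.7 -129.2] 198.6
t 13.82 pos [560.8 -93.8 198.6] rpy [-3.141  0.016  0.094] F [-0.  -0.3 -0.8] open 0.001 shift cm [ 0.04 13.3  14.35] twist -0.003
```

View pics/w11.png

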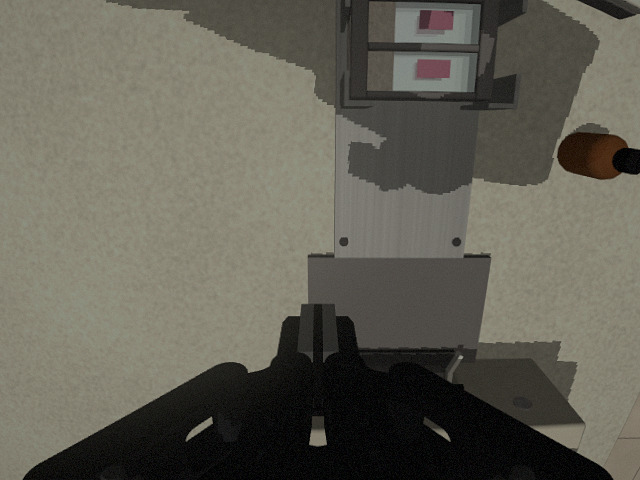

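View pics/s11c.png

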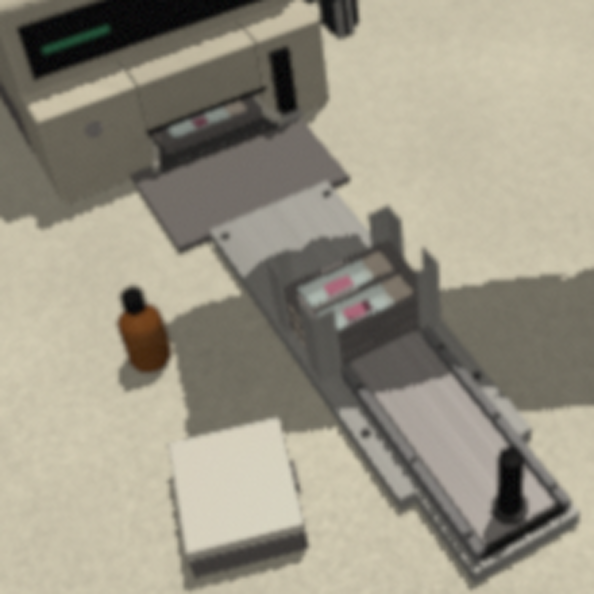

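View pics/t11c.png

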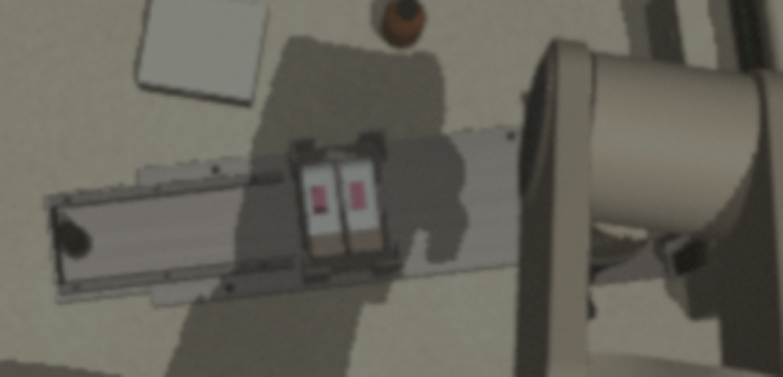

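```bash
python3 -c "
from h import *
import pickle
m=pickle.load(open('w11.pkl','rb'))
f=cv2.imread('pics/w11.png');cv2.imwrite('pics/w11c.png',cv2.resize(f[320:440,340:600],None,fx=3,fy=3,interpolation=cv2.INTER_CUBIC))
for p in [(380,350),(440,349),(475,348)]: print(fe(cast(m,[p],14.5)[0]))
"
```

```text
[ -11.9 -263.1]
[  47.3 -262.2]
[  82.4 -261.5]
```

View pics/w11c.png

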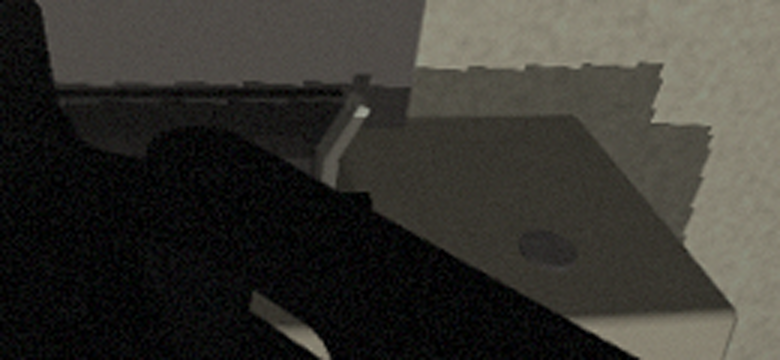

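Emit:
{"api": "arm_command", "payload": {"plan": [{"translation": [1.5,1.5,-1.5],"twist": 0,"gripper": 1},{"translation": [3,3,-3],"twist": 0,"gripper": 1},{"translation": [4.5,4.5,-4.5],"twist": 0,"gripper": 1},{"translation": [5.5,5.5,-5],"twist": 0,"gripper": 1},{"translation": [5.5,5.5,-5],"twist": 0,"gripper": 1}]}}

```text
clock: 14.38
eef_pos: [622.0, -145.7, 244.4]
tcp_rot: [-3.14, 0.02, 0.091]
contact_force: [-0.5, 0.4, -0.5]
opening: 0.705
```

```bash
python3 -c "
from h import *
import pickle
gof(-72,-262,55)
m=camera_model('wrist');f=grab_frame('wrist');pickle.dump(m,open('w12.pkl','wb'))
cv2.imwrite('pics/w12.png',f)
cv2.imwrite('pics/w12c.png',cv2.resize(f[200:440,190:460],None,fx=2.5,fy=2.5,interpolation=cv2.INTER_CUBIC))
"
```

```text
feeder now [ -13.7 -186.7] 244.4
t 14.38 pos [ 622.  -145.7  244.4] rpy [-3.14   0.02   0.091] F [-0.5  0.4 -0.5] open 0.705 shift cm [-5.41  7.59 19.04] twist -0.005
```

View pics/w12c.png

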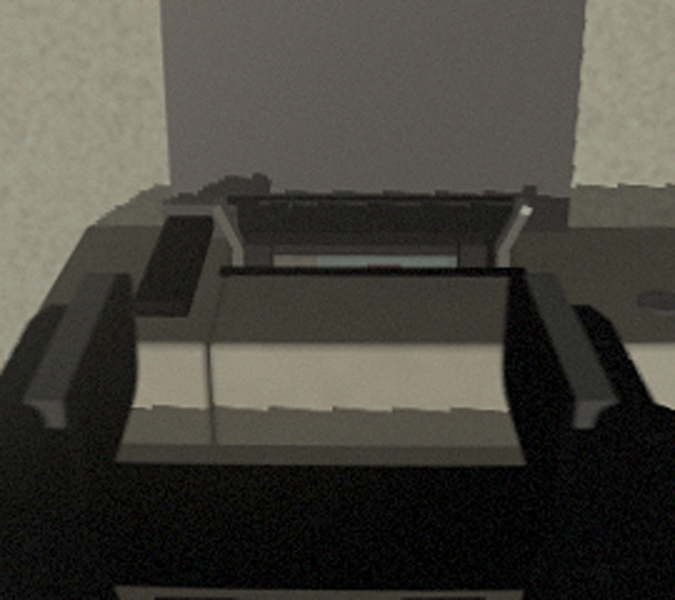

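```bash
python3 -c "
from h import *
import pickle
m=pickle.load(open('w12.pkl','rb'))
def n(t,u,v,z):
  p=(190+(u+.5)/2.5-.5,200+(v+.5)/2.5-.5);print(t,z,fe(cast(m,[p],z)[0]))
n('mouth',380,204,14.5);n('mouth top line',380,195,14.5);n('car rear',380,243,28.5);n('car rear',250,243,28.5);n('carR',490,243,28.5)
n('hood top edge',350,342,100);n('hood L',150,342,100)
n('tab top near edge',160,300,88);n('tab far edge',160,314,88);n('tab foot',190,216,22)
"
python3 -c "
import cv2;f=cv2.imread('pics/w12.png');cv2.imwrite('pics/w12d.png',cv2.resize(f[265:345,235:415],None,fx=4.4,fy=4.4,interpolation=cv2.INTER_CUBIC).clip(0,127)*2)"
```

```text
mouth 14.5 [   6.3 -267. ]
mouth top line 14.5 [   6.3 -263. ]
car rear 28.5 [   6.  -278.3]
car rear 28.5 [ -47.1 -278.5]
carR 28.5 [  50.8 -278.2]
hood top edge 100 [  -6.9 -281.2]
hood L 100 [ -75.3 -281.9]
tab top near edge 88 [ -73.3 -272.3]
tab far edge 88 [ -73.7 -277.9]
tab foot 22 [ -72.3 -269.5]
```

View pics/w12d.png

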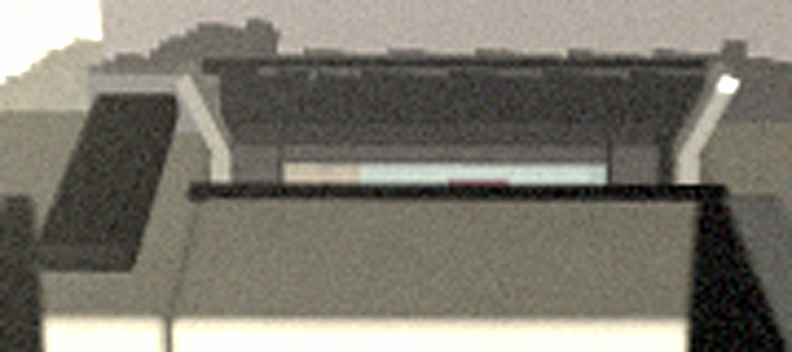

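```bash
python3 -c "
from h import *
import pickle
m=pickle.load(open('w8.pkl','rb'))
for z in (58,72):
  for p in [(310,25),(310,72),(310,121)]: print(z,fe(cast(m,[p],z)[0]))
m=camera_model('top')
f=grab_frame('top');cv2.imwrite('pics/t13.png',f)
s=sense();print(s['clock'],s['qvel'].round(3),s['contact_force'].round(1))
"
```

```text
58 [-0.3 30.7]
58 [-0.4  0.6]
58 [ -0.5 -32.2]
72 [ 0.1 27.8]
72 [ 0.  -0.9]
72 [ -0.1 -32.1]
14.4833 [ 0.01  -0.011  0.031  0.002  0.002  0.001] [-0.1 -0.4 -0.8]
```

View pics/t13.png

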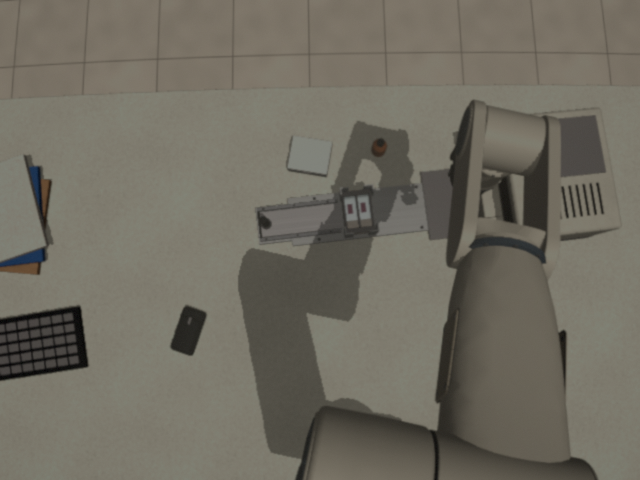

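The top view shows the box (310,155), bottle (379,147), mouse (188,330), handle (264,221) and stack where they were at the start. One hold to settle the arm, then hand in.

Emit:
{"api": "arm_command", "payload": {"plan": [{"translation": [0,0,0],"twist": 0,"gripper": 1},{"translation": [0,0,0],"twist": 0,"gripper": 1},{"translation": [0,0,0],"twist": 0,"gripper": 1},{"translation": [0,0,0],"twist": 0,"gripper": 1},{"translation": [0,0,0],"twist": 0,"gripper": 1}]}}

```text
clock: 14.9
eef_pos: [618.9, -143.5, 242.7]
tcp_rot: [-3.138, 0.024, 0.092]
contact_force: [-0.6, 0.3, -0.8]
opening: 0.997
```

```bash
python3 -c "
from rig import job
print(job.sign_off())"
```

```text
the job is handed in; nothing more can be done
None
```

I loaded the bottom carrier into the scanner's tray, pushed the tray in and handed the job in at about 15 s. No verdict was reported, so the results below are my own measurements.

**What I did:** I gripped the pusher handle, pushed it about 126 mm forward and drew it back until it met its stop with 22 N. I then pushed the carrier with both fingertips into the tray and against the stop, and pushed the tab until the tray met its end stop with about 33 N.

**Last checks:**
- **Carrier:** it lies square between the guides and is seated to within about 1 mm of the stop. It sits about 2.5 mm towards the tab side, where the limit is 5 mm.
- **Tray:** I put its travel at about 94 mm. The tab-to-hood gap measured about 9.5 mm against the 11 mm expected, within camera error.
- **Pusher and stack:** the handle is back at its start position and the stack is centred in the magazine. I judged the drop from the pictures only: the top carrier's frame measured about 63 mm long at the dropped height and 60 mm at the undropped height, against the true 68 mm. That favours dropped but is not exact.
- **Surroundings:** the bottle, slide box and mouse are where they started. The gripper was clear of everything at hand-in.

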